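Find the clear charging bay by feel and seat the battery pack

TASK

Take the tall slim battery pack from the tray and seat it upright, fully home, in the one clear bay of the charging dock, pressing it firmly (about 20 N) down on the bay's sprung floor before you let go. Each of the other two bays still has a transit block at the bottom, out of sight under its dust flap, so feel gently with the pack which bay is clear: never push down with more than 40 N. Leave everything else on the bench where it is.

Things in the scene. Friction and masses are not known exactly. Their poses are not given: they have to be found in the camera images.
- pack_center (a point): Centre (half-way up) of the fresh battery pack: plain black upright block 24 (its x) by 44 (its y) by 120 mm tall (its z, up), about 0.3 kg, a grey band round it near the middle. It stands loose in the tray on its 24 x 44 end, the same either way round. Its lower end goes into a bay, the 24 mm side along the dock's x.
- dock: Fixed grey charging dock, 72 (x) by 236 (y) by 80 mm high, black bevelled lips to 85 mm. Origin: centre of its underside, on the bench; z up. Three bays in a row along its y, each 28 (x) by 47.5 mm (y), floor 12 mm above the underside and sprung (gives up to 4 mm, 5 N per mm); the bevel widens each mouth 4 mm all round. One bay, different every time, is clear; the other two hold a 16 mm high transit block, which stays in.
- bay_a (a point): Centre of the mouth of the bay at the dock's -y end (72 mm from the middle), 85 mm above the dock's underside. In every bay: a light dust flap 20 mm below the top opens downward (1 to 4 N). With the pack's foot about 50 mm above the underside two sprung contacts on the bay's y sides begin to resist (roughly 5 to 15 N, about 5 mm of travel), then grip the pack and drag (3 to 8 N) all the way down.
- bay_b (a point): Centre of the mouth of the middle bay, 85 mm above the dock's underside. Fully home in a clear bay, the pack's centre is 72 mm above the dock's underside; pressed firmly it goes down 2 to 4 mm more. A transit block stops it with the centre at 88 mm (84 pressed). It can be drawn out again and tried elsewhere.
- bay_c (a point): Centre of the mouth of the bay at the dock's +y end (72 mm from the middle), 85 mm above the dock's underside.
- tray: Fixed white open tray, 150 x 190 mm, walls 18 mm high and 4 mm thick, floor 4 mm thick; origin at the centre of its underside. The packs stand in it.
- stub_center (a point): Centre of another battery pack, stubby: 40 x 50 mm and 62 mm tall, standing in the tray. Leave it there.
- tape: Roll of clear tape lying flat, 96 mm across, 24 mm high; origin at the centre of its underside. Leave alone.
- driver: Screwdriver lying on the bench, about 0.2 m long. Leave alone.
- jar: Clear jar with a black lid, 56 mm across, 70 mm high; origin at the centre of its underside. Leave alone.
- torch: Aluminium torch standing on its head, 38 mm across, 125 mm high; origin at the centre of its underside. Leave alone.
- carton: Small carton, 90 x 45 x 30 mm; origin at the centre of its underside. Leave alone.
- mug: White mug, 76 mm across, 90 mm high; origin at the centre of its underside. Leave alone.
Things that resemble listed ones, but are neither listed nor needed, are in the scene too. What is shaped like the part that bears pack_center but green or red is not meant. Leave any purple look-alike of the dock alone.

How it is judged:
By the outcome, as a careful person would: the job done as asked, in the order asked, and still so for the second after the job is handed in, with the robot touching nothing.
It also fails if it takes over 72 s, if anything falls off the work surface, if the arm or the gripper's body presses on something with over 40 N, if the wrist force passes 120 N, or if a joint passes its speed limit or range.

ROBOT

A 6-joint arm with a two-finger parallel gripper is mounted at the origin on the work surface. World frame = base frame: x ahead of the robot, y to its left, z up, the work surface at z = 0. Lengths are in m, angles in degrees, forces in N, time in s.
With the tool pointing down it reaches from about 0.35 to 0.875 m from the base axis. Payload 4.2 kg.
Tool frame: the origin (TCP) lies on the centre line of the jaws, within the pads' length; the fingertips stand 17 mm ahead of it and the grasp point (between the pads) lies 2 mm behind it; z points along the fingers, y is the direction in which the jaws open and shut (so a half turn about z gives the same grasp; the last joint's range is limited). The gripper opens to 87 mm and grips with 3 to 60 N. Pads are 19 mm wide; open, the fingers measure 117 mm over their backs; the gripper's body (75 mm by 190 mm) begins 51 mm behind the grasp point.
Start: joints at [84.718, 22.042, 0.453, 0, -68.411, -14.817], TCP at [0.215, 0.587, 0.24] pointing down, gripper open.
Joint ranges: [-179.83, 179.83], [-69.29, 118.12], [-61.27, 80.66], [-181.25, 117.63], [-171.15, -9.14], [-177.46, 177.46]. Speed limits (degrees/s): [159.86, 159.86, 180, 180, 180, 180].

INTERFACE

Orientations are given as a 3x3 rotation matrix whose columns are the frame's x, y, z axes.
In Python, from station import * gives the robot as it stands.
- The arm moves only by the tool play_rows, never from a script. Its argument "targets" is a list that holds one entry, the list of rows, each a list of 5 numbers: the closure, from 0 (fully open) to 1 (shut), then the shift along the world's x, y, z in m, then the turn about the world's z in rad. In form: [[[gripper, x, y, z, twist], ...]]. A call has 1 to 5 rows; each row is the pose to reach, as a shift and turn from the pose commanded when the call began; what a row does not reach only later rows make up. A row lasts 1/12 s, in which the tool goes at most 41.7 mm and 7.16 degrees, less where a joint would pass 70% of its speed; a pose out of reach is approached as far as the arm can. A call with a gripper value outside its range is refused whole. The fingers move at their own pace and stop on an object; the grip force is fixed at half the most. Time passes only in rows, so rows that repeat a pose let the fingers close. It gives the time, the measured TCP pose, the force and the opening at its end, in the units of the state.
- sense(): the state, without advancing time (a new reading comes with each control period).
- capture(name): name is "scene" or "top"; returns the picture (400x640x3 uint8, blue, green, red); there is no depth.
- get_calibration(name): a dict with "camera_matrix" (3x3 intrinsics, pixels), "D" ([k1, k2, p1, p2, k3] as OpenCV has them; the pictures are not rectified), "T" (4x4, takes a point from camera to world coordinates). Camera axes: x right, y up, looking along -z (the intrinsics and any distortion apply to the point x, -y, -z); pixel columns grow to the right and rows downward; lengths in m; the calibration is good to about 2 mm. A picture is of the moment at which its call begins. get_calibration takes no time and is no camera call.
- finish_job(): hands the job in, once; it reports no verdict.
The state is a dict: "time_s": time; "joints": joint angles; "joint_velocities": joint speeds; "effort": joint torques, N m; "tcp_pos": TCP position; "ee_rot": TCP orientation; "wrist_force": force on the tool from outside, world axes, zero at the start; "moment": the same for the moment, N m; "gripper_width": opening from 0.0 (shut) to 1.0 (fully open).
Only numpy, scipy, OpenCV 4.12 (cv2) and the standard library are available. Lean on these libraries where they do the work, as an engineer would, in place of code of your own. Each camera call takes 0.05 s, during which the arm holds its last target. There are 200 camera calls.

## Working session

There is one attempt and no reset: what is moved stays moved. The work goes in short steps, Python scripts to look and compute and a tool call to move; the robot and the scene stay as the last step left them, time stands still between calls to the robot, and variables do not carry over. Pictures are saved under pics/ and viewed, on a budget of 10 in all, crops included, one or two more only if the job needs it, and the job is handed in when it is done.

Besides the shell and the picture viewer there is one more tool, called after "Emit:" by a JSON object that holds its "fn" and its "kwargs". play_rows: Moves the arm, as the interface text tells. Its arguments: {"type":"object","properties":{"targets":{"type":"array","items":{"type":"array","items":{"type":"array","items":{"type":"number"}}}}},"required":["targets"]}

```bash
mkdir -p pics; ls; python3 - <<'E'
from station import *
import cv2,numpy as np
s=sense();print({k:np.round(v,3).tolist() for k,v in s.items()})
for n in("scene","top"):
    cv2.imwrite(f"pics/{n}0.png",capture(n))
    c=get_calibration(n);print(n,np.round(c["camera_matrix"],1).tolist(),np.round(c["D"],3),np.round(c["T"],3).tolist())
E
```

```text
pics
{'time_s': 0.0, 'joints': [84.72, 22.09, 0.377, -0.03, -68.413, -14.816], 'joint_velocities': [-0.01, 0.016, 0.055, 0.011, -0.106, 0.023], 'effort': [0.0, -39.066, 18.74, 4.22, 0.011, -0.0], 'tcp_pos': [0.215, 0.586, 0.238], 'ee_rot': [[0.939, -0.344, -0.001], [-0.344, -0.939, -0.002], [0.0, 0.002, -1.0]], 'wrist_force': [-0.293, 0.269, 0.324], 'moment': [0.022, 0.012, -0.007], 'gripper_width': 0.998}
scene [[386.0, 0.0, 321.3], [0.0, 386.0, 206.0], [0.0, 0.0, 1.0]] [-0.062  0.     0.     0.     0.   ] [[-0.415, -0.552, 0.723, 1.249], [0.91, -0.236, 0.341, 0.347], [-0.018, 0.8, 0.6, 0.721], [0.0, 0.0, 0.0, 1.0]]
top [[462.5, 0.0, 325.8], [0.0, 462.5, 204.7], [0.0, 0.0, 1.0]] [0.04 0.   0.   0.   0.  ] [[0.017, 0.996, -0.091, 0.361], [-1.0, 0.018, 0.004, -0.003], [0.005, 0.09, 0.996, 1.616], [0.0, 0.0, 0.0, 1.0]]
```

View pics/scene0.png

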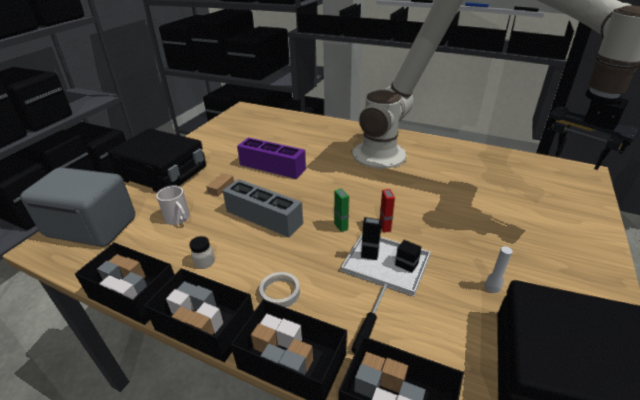

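View pics/top0.png

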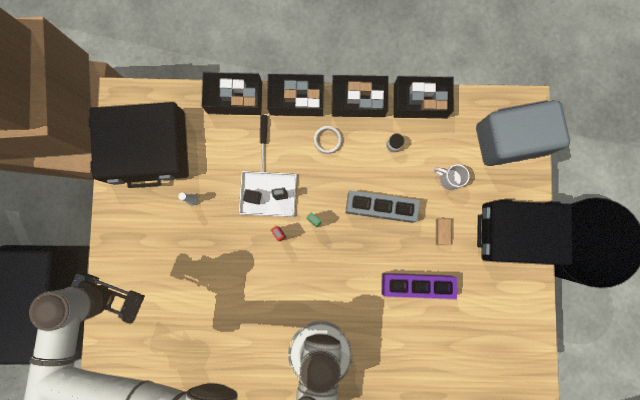

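The scene picture shows the grey dock at (263,207), the purple decoy at (272,157) and the tray at (386,265). In the tray are a tall black pack (371,238) and a stubby pack (408,255). The green and red look-alikes at (341,210) and (387,210) stand outside it. In the top picture the dock is at (383,206), the tall pack is about (279,193) and the stub about (253,196). I'll confirm this with one enlarged crop while measuring.

```bash
cat > h.py <<'E'
from station import *
import cv2,numpy as np
def ray(n,px):
    c=get_calibration(n);K=np.array(c["camera_matrix"]);D=np.array(c["D"]);T=np.array(c["T"])
    p=cv2.undistortPoints(np.array(px,float).reshape(-1,1,2),K,D).reshape(-1,2)
    d=np.c_[p[:,0],-p[:,1],-np.ones(len(p))]@T[:3,:3].T
    return T[:3,3],d
def plane(n,px,z):
    o,d=ray(n,px);return (o+d*((z-o[2])/d[:,2])[:,None])
def proj(n,P):
    c=get_calibration(n);K=np.array(c["camera_matrix"]);D=np.array(c["D"]);T=np.array(c["T"])
    q=(np.atleast_2d(P)-T[:3,3])@T[:3,:3];q=q*[1,-1,-1]
    return cv2.projectPoints(q,np.zeros(3),np.zeros(3),K,D)[0].reshape(-1,2)
E
python3 - <<'E'
from h import *
t=cv2.imread("pics/top0.png");s=cv2.imread("pics/scene0.png")
a=cv2.resize(t[165:245,230:430],None,fx=4,fy=4,interpolation=cv2.INTER_CUBIC)
b=cv2.resize(s[165:301,215:445],None,fx=2,fy=2,interpolation=cv2.INTER_CUBIC)
b=cv2.copyMakeBorder(b,0,0,0,800-b.shape[1],cv2.BORDER_CONSTANT)
cv2.imwrite("pics/crop1.png",np.vstack([a,b]))
def blobs(m,off):
    for c in cv2.findContours(m.astype(np.uint8),cv2.RETR_LIST,cv2.CHAIN_APPROX_NONE)[0]:
        if cv2.contourArea(c)>40:
            r=cv2.minAreaRect(c);print(np.round(np.array(r[0])+off,1),np.round(r[1],1),round(r[2],1),cv2.contourArea(c), np.round(cv2.boxPoints(r)+off,1).tolist())
print("dark top");g=t[165:245,230:430].max(2);blobs(g<60,(230,165))
hsv=cv2.cvtColor(t,cv2.COLOR_BGR2HSV)[185:230,335:432]
print("grey top");blobs((hsv[...,1]<75)&(hsv[...,2]>60),(335,185))
print("dark scene");blobs(s[210:280,350:430].max(2)<60,(350,210))
print("white tray top");blobs(t[165:225,230:305].min(2)>150,(230,165))
E
```

```text
dark top
[404.4 208.7] [17.4 11.5] 8.1 172.5 [[395.0, 213.1], [396.6, 201.8], [413.8, 204.3], [412.2, 215.6]]
[382.9 205.6] [17.5 11.3] 8.1 169.0 [[373.4, 209.9], [375.0, 198.7], [392.4, 201.2], [390.8, 212.4]]
[367.3 202.5] [10.8  6.1] 68.2 43.0 [[362.4, 198.6], [368.1, 196.3], [372.1, 206.3], [366.4, 208.6]]
[361.5 202.5] [11. 17.] 90.0 148.0 [[353.0, 197.0], [370.0, 197.0], [370.0, 208.0], [353.0, 208.0]]
grey top
[404.3 208.7] [19.5 13.4] 8.1 226.5 [[393.7, 214.0], [395.6, 200.7], [414.9, 203.4], [413.0, 216.7]]
[382.9 205.6] [19.5 13.3] 8.1 221.0 [[372.3, 210.8], [374.2, 197.6], [393.5, 200.4], [391.6, 213.5]]
[361.5 202.5] [19. 13.] 0.0 216.0 [[352.0, 209.0], [352.0, 196.0], [371.0, 196.0], [371.0, 209.0]]
[382.6 206.1] [72.1 23.5] 8.1 1601.0 [[345.2, 212.6], [348.5, 189.4], [419.9, 199.6], [416.6, 222.8]]
dark scene
[407.2 255.8] [22.8 28.4] 15.3 533.5 [[392.4, 266.5], [399.9, 239.1], [421.9, 245.1], [414.4, 272.5]]
[371.5 233.4] [22.8 50.8] 16.6 604.5 [[353.4, 254.4], [367.8, 205.8], [389.7, 212.3], [375.2, 260.9]]
white tray top
[279.9 193.5] [13.2 19.1] 80.5 196.0 [[269.4, 188.6], [288.2, 185.5], [290.4, 198.4], [271.6, 201.6]]
[246.  190.6] [38.5 29.2] 67.8 403.5 [[225.2, 178.3], [252.2, 167.2], [266.8, 202.9], [239.8, 213.9]]
[267.4 190.5] [55.4 50.2] 3.4 2307.5 [[238.3, 213.9], [241.2, 163.8], [296.6, 167.0], [293.6, 217.2]]
```

View pics/crop1.png

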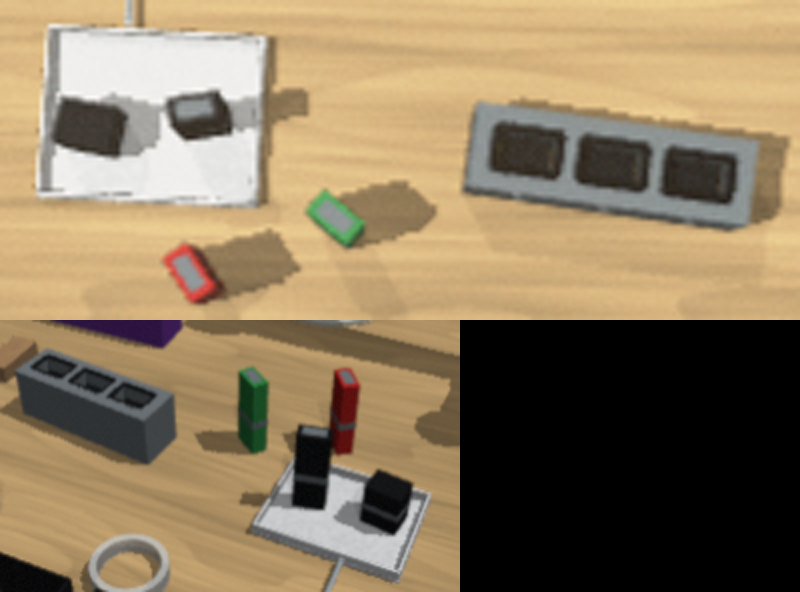

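The crop confirms the tall slim black pack with its grey top label, at about top (279,192) and scene (371,235). It is the black one; the coloured ones (314,219) and (278,233) are decoys, and the stub is at (253,197). The grey dock has its three bays at (361.5,202.5), (382.9,205.6) and (404.3,208.7). Next I'll get positions and angles.

```bash
python3 - <<'E'
from h import *
t=cv2.imread("pics/top0.png");s=cv2.imread("pics/scene0.png")
b=plane("top",[[404.3,208.7],[382.9,205.6],[361.5,202.5]],.083);print("bays",b.round(4).tolist(),np.linalg.norm(b[0]-b[2]))
ax=b[2]-b[0];print("dock y ang",np.degrees(np.arctan2(ax[1],ax[0])))
for n,im,(x0,y0,x1,y1) in(("top",t,(268,183,292,203)),("scene",s,(345,205,395,268))):
    f=8;c=cv2.resize(im[y0:y1,x0:x1],None,fx=f,fy=f,interpolation=cv2.INTER_CUBIC)
    g=c.max(2)
    m=(g<115).astype(np.uint8)   # dark incl border
    sub=c.astype(int);
    C=max(cv2.findContours((g<(115 if n=="top" else 80)).astype(np.uint8),0,2)[0],key=cv2.contourArea)
    conv=lambda q:(np.array(q,float).reshape(-1,2)+.5)/f-.5+[x0,y0]
    print(n,"hull poly",conv(cv2.approxPolyDP(cv2.convexHull(C),8,True)).round(1).tolist())
    fill=np.zeros_like(g);cv2.drawContours(fill,[cv2.convexHull(C)],-1,1,-1);fill=cv2.erode(fill,np.ones((9,9)))
    P=((g>85)&(fill>0)).astype(np.uint8)
    for c in cv2.findContours(P,0,1)[0]:
        if cv2.contourArea(c)>300:
            r=cv2.minAreaRect(c);M=cv2.moments(c);ce=conv([M['m10']/M['m00'],M['m01']/M['m00']])
            bx=plane(n,conv(cv2.boxPoints(r)),.124)
            e=[bx[1]-bx[0],bx[2]-bx[1]];e.sort(key=np.linalg.norm)
            print(" patch",ce.round(1),plane(n,ce,.124).round(4),"len",[np.linalg.norm(v).round(4) for v in e],"long ang",np.degrees(np.arctan2(e[1][1],e[1][0])).round(1))
print("dock in scene",proj("scene",b).round(1).tolist())
E
python3 - <<'E'
import cv2,numpy as np
a=cv2.imread("pics/top0.png")[178:208,262:298];b=cv2.imread("pics/scene0.png")[200:270,340:400]
a=cv2.resize(a,None,fx=12,fy=12,interpolation=0);b=cv2.resize(b,(308,360),interpolation=0)
cv2.imwrite("pics/crop2.png",np.hstack([a,b]))
E
```

```text
bays [[0.4915, -0.2694, 0.083], [0.5006, -0.1983, 0.083], [0.5097, -0.127, 0.083]] 0.14361082055218927
dock y ang 82.71844557280265
top hull poly [[283.8, 187.6], [287.2, 192.4], [287.2, 197.7], [275.4, 199.1], [272.4, 195.9], [271.7, 189.9]]
 patch [[278.  191.5]] [[0.5366 0.1478 0.124 ]] len [np.float64(0.0183), np.float64(0.036)] long ang -78.8
scene hull poly [[385.9, 204.6], [391.8, 217.3], [376.3, 258.6], [361.2, 257.6], [361.8, 227.1], [363.8, 218.1], [380.9, 204.6]]
 patch [[383.2 233.4]] [[0.57   0.1851 0.124 ]] len [np.float64(0.0129), np.float64(0.1267)] long ang -175.8
 patch [[387.3 212.6]] [[0.4897 0.1709 0.124 ]] len [np.float64(0.0135), np.float64(0.04)] long ang -163.0
 patch [[374.1 216. ]] [[0.5159 0.1447 0.124 ]] len [np.float64(0.0397), np.float64(0.0687)] long ang 161.8
dock in scene [[242.0, 187.9], [260.9, 195.0], [281.0, 202.4]]
```

View pics/crop2.png

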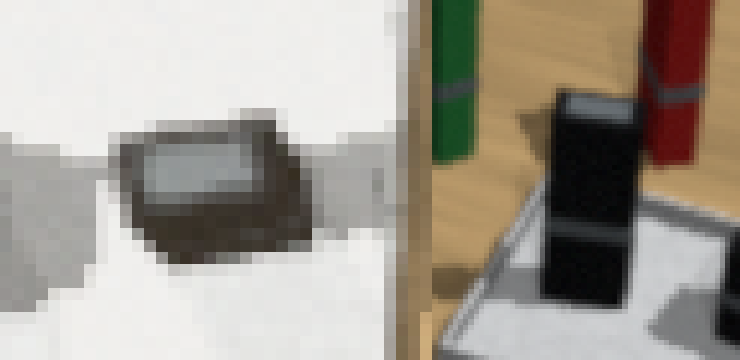

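The enlarged crop shows the pack's label at top (278.0,191.5). In the scene view the label centre is (372.9,221.1) and the foot edge runs (361.6,258.5)–(377,259.6).

```bash
python3 - <<'E'
from h import *
p=plane("scene",[[372.9,221.1]],.124);print(p.round(4))
q=plane("scene",[[361.6,258.5],[377,259.6]],.004);d=q[1]-q[0];print(q.round(4),np.linalg.norm(d),np.degrees(np.arctan2(d[1],d[0])),q.mean(0).round(4))
# top face edges in top view: upper edge (crop px /12)
e=plane("top",[[262+118/12-.5,178+133/12-.5],[262+275/12-.5,178+118/12-.5]],.124);d=e[0]-e[1];print(e.round(4),np.linalg.norm(d),np.degrees(np.arctan2(d[1],d[0])))
# lower foot edge
e=plane("top",[[262+172/12-.5,178+262/12-.5],[262+312/12-.5,178+242/12-.5]],.004);d=e[0]-e[1];print(e.round(4),np.degrees(np.arctan2(d[1],d[0])),e.mean(0))
E
```

```text
[[0.5361 0.1485 0.124 ]]
[[0.5519 0.1307 0.004 ]
 [0.5399 0.169  0.004 ]] 0.04006940779798137 107.50656738910992 [0.5459 0.1499 0.004 ]
[[0.5459 0.1696 0.124 ]
 [0.5508 0.1273 0.124 ]] 0.04258196584072285 96.54820175071434
[[0.5232 0.1667 0.004 ]
 [0.5298 0.1261 0.004 ]] 99.21253052753849 [0.52648663 0.14637023 0.004     ]
```

Emit:
{"fn": "play_rows", "kwargs": {"targets": [[[0,0.021,-0.029,0,-0.07],[0,0.043,-0.058,0,-0.14],[0,0.064,-0.088,0,-0.21],[0,0.086,-0.117,0,-0.28],[0,0.107,-0.146,0,-0.349]]]}}

```text
time_s: 0.52
tcp_pos: [0.3223, 0.4392, 0.2391]
ee_rot: [[0.763, -0.646, -0.0], [-0.646, -0.763, -0.001], [0.0, 0.001, -1.0]]
wrist_force: [0.8, 0.0, 1.0]
gripper_width: 1.003
```

Emit:
{"fn": "play_rows", "kwargs": {"targets": [[[0,0.021,-0.029,0,-0.07],[0,0.043,-0.058,0,-0.14],[0,0.064,-0.088,0,-0.21],[0,0.086,-0.117,0,-0.28],[0,0.107,-0.146,0,-0.349]]]}}

```text
time_s: 0.93
tcp_pos: [0.4293, 0.2932, 0.2393]
ee_rot: [[0.496, -0.868, -0.0], [-0.868, -0.496, -0.0], [0.0, 0.001, -1.0]]
wrist_force: [0.7, -0.2, -0.5]
gripper_width: 1.001
```

Emit:
{"fn": "play_rows", "kwargs": {"targets": [[[0,0.021,-0.029,0,-0.07],[0,0.043,-0.058,0,-0.14],[0,0.064,-0.088,0,-0.21],[0,0.1075,-0.146,0,-0.349],[0,0.1075,-0.146,0,-0.349]]]}}

```text
time_s: 1.35
tcp_pos: [0.5371, 0.1465, 0.2392]
ee_rot: [[0.167, -0.986, -0.001], [-0.986, -0.167, -0.001], [0.0, 0.001, -1.0]]
wrist_force: [-0.2, 0.1, 0.6]
gripper_width: 0.998
```

Emit:
{"fn": "play_rows", "kwargs": {"targets": [[[0,0,0.002,-0.03,0],[0,0,0.002,-0.06,0],[0,0,0.002,-0.09,0],[0,0,0.002,-0.12,0],[0,0,0.002,-0.135,0]]]}}

```text
time_s: 1.77
tcp_pos: [0.5339, 0.1495, 0.1004]
ee_rot: [[0.171, -0.985, -0.006], [-0.985, -0.171, -0.003], [0.002, 0.007, -1.0]]
wrist_force: [-0.8, 0.3, 0.2]
gripper_width: 0.998
```

Emit:
{"fn": "play_rows", "kwargs": {"targets": [[[0,0,0,0,0],[0.3,0,0,0,0],[0.5,0,0,0,0],[0.6,0,0,0,0],[0.68,0,0,0,0]]]}}

```text
time_s: 2.18
tcp_pos: [0.537, 0.1515, 0.1061]
ee_rot: [[0.172, -0.985, 0.003], [-0.985, -0.172, 0.002], [-0.001, -0.003, -1.0]]
wrist_force: [0.3, -0.2, -0.7]
gripper_width: 0.785
```

Emit:
{"fn": "play_rows", "kwargs": {"targets": [[[0.75,0,0,0,0],[0.85,0,0,0,0],[1,0,0,0,0],[1,0,0,0,0],[1,0,0,0,0]]]}}

```text
time_s: 2.6
tcp_pos: [0.5362, 0.1509, 0.1046]
ee_rot: [[0.172, -0.985, 0.0], [-0.985, -0.172, 0.0], [-0.0, -0.0, -1.0]]
wrist_force: [-0.1, 0.2, -0.4]
gripper_width: 0.4
```

Emit:
{"fn": "play_rows", "kwargs": {"targets": [[[1,0,0,0,0],[1,0,0,0,0],[1,0,0,0,0],[1,0,0,0,0],[1,0,0,0,0]]]}}

```text
time_s: 3.02
tcp_pos: [0.5362, 0.1509, 0.1045]
ee_rot: [[0.172, -0.985, -0.0], [-0.985, -0.172, -0.0], [0.0, 0.0, -1.0]]
wrist_force: [-0.0, 0.1, 0.6]
gripper_width: 0.274
```

Emit:
{"fn": "play_rows", "kwargs": {"targets": [[[1,0,0,0.002,0],[1,0,0,0.006,0],[1,0,0,0.012,0],[1,0,0,0.02,0],[1,0,0,0.03,0]]]}}

```text
time_s: 3.43
tcp_pos: [0.5359, 0.1508, 0.1349]
ee_rot: [[0.172, -0.985, -0.001], [-0.985, -0.172, -0.0], [0.0, 0.001, -1.0]]
wrist_force: [0.1, 0.1, -3.3]
gripper_width: 0.276
```

Emit:
{"fn": "play_rows", "kwargs": {"targets": [[[1,0,0,0.02,0],[1,0,0,0.045,0],[1,0,0,0.07,0],[1,0,0,0.095,0],[1,0,-0.01,0.11,0]]]}}

```text
time_s: 3.85
tcp_pos: [0.5375, 0.1422, 0.2489]
ee_rot: [[0.174, -0.985, 0.006], [-0.985, -0.174, 0.003], [-0.002, -0.006, -1.0]]
wrist_force: [0.3, -0.1, -2.7]
gripper_width: 0.275
```

Emit:
{"fn": "play_rows", "kwargs": {"targets": [[[1,-0.003,-0.025,0,-0.03],[1,-0.006,-0.055,0,-0.08],[1,-0.009,-0.085,0,-0.13],[1,-0.012,-0.115,0,-0.18],[1,-0.015,-0.145,0,-0.22]]]}}

```text
time_s: 4.27
tcp_pos: [0.5207, -0.0053, 0.2457]
ee_rot: [[-0.049, -0.999, 0.001], [-0.999, 0.049, 0.001], [-0.001, -0.001, -1.0]]
wrist_force: [0.4, -1.6, -3.7]
gripper_width: 0.274
```

Emit:
{"fn": "play_rows", "kwargs": {"targets": [[[1,-0.003,-0.03,0,-0.03],[1,-0.006,-0.06,0,-0.06],[1,-0.009,-0.09,0,-0.08],[1,-0.011,-0.11,0,-0.08],[1,-0.011,-0.12,0,-0.08]]]}}

```text
time_s: 4.68
tcp_pos: [0.5094, -0.1263, 0.2456]
ee_rot: [[-0.129, -0.992, 0.001], [-0.992, 0.129, -0.0], [0.0, -0.001, -1.0]]
wrist_force: [-0.2, 0.1, -2.6]
gripper_width: 0.273
```

Emit:
{"fn": "play_rows", "kwargs": {"targets": [[[1,0,0,0,0],[1,0,0,0,0],[1,0,0,0,0],[1,0,0,0,0]]]}}

```text
time_s: 5.02
tcp_pos: [0.5104, -0.1231, 0.2447]
ee_rot: [[-0.125, -0.992, 0.0], [-0.992, 0.125, 0.0], [-0.0, -0.0, -1.0]]
wrist_force: [-0.1, -0.9, -3.7]
gripper_width: 0.273
```

```bash
python3 - <<'E'
from h import *
print({k:np.round(v,4).tolist() for k,v in sense().items() if k in("tcp_pos","ee_rot","wrist_force","moment")})
t=capture("top");s=capture("scene");cv2.imwrite("pics/t1.png",t);cv2.imwrite("pics/s1.png",s)
a=cv2.resize(t[160:250,330:440],(440,360),interpolation=0);b=cv2.resize(s[130:250,220:340],(360,360),interpolation=0)
cv2.imwrite("pics/crop3.png",np.hstack([a,b]))
E
```

```text
{'tcp_pos': [0.5104, -0.1231, 0.2447], 'ee_rot': [[-0.1253, -0.9921, 0.0003], [-0.9921, 0.1253, 0.0003], [-0.0003, -0.0003, -1.0]], 'wrist_force': [-0.0825, -0.9134, -3.6647], 'moment': [0.1285, -0.123, 0.013]}
```

View pics/crop3.png

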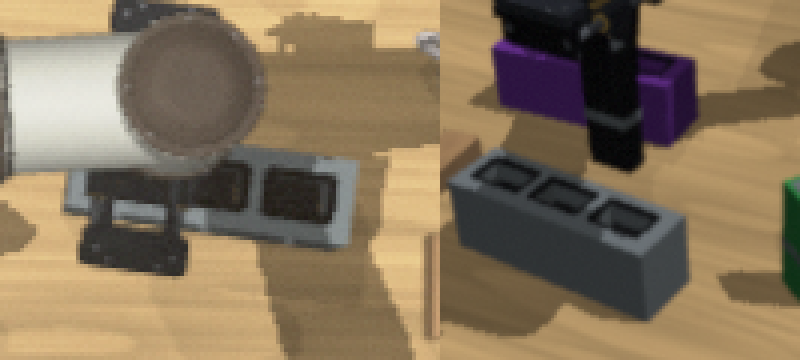

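The picture shows the pack upright over bay c, with its foot edge at about scene (269,184.7)–(285.5,187).

```bash
python3 - <<'E'
from h import *
s=cv2.imread("pics/s1.png")
# bay outlines (black lips) in scene
g=cv2.resize(s[175:215,225:300],None,fx=8,fy=8,interpolation=cv2.INTER_CUBIC).max(2)
for th in(55,65):
  for c in cv2.findContours((g<th).astype(np.uint8),0,1)[0]:
    if cv2.contourArea(c)>3000:
        h=cv2.convexHull(c).reshape(-1,2);px=(h+.5)/8-.5+[225,175]
        w=plane("scene",px,.082)[:,:2].astype(np.float32);r=cv2.minAreaRect(w*1000)
        print(th,px.min(0).round(1),px.max(0).round(1),np.round(r,1) if 0 else r)
# foot
z=sense()["tcp_pos"][2]-.1005
g=cv2.resize(s[165:192,260:295],None,fx=8,fy=8,interpolation=cv2.INTER_CUBIC)
hs=g.max(2);c=max(cv2.findContours((hs<50).astype(np.uint8),0,1)[0],key=cv2.contourArea)
print((cv2.approxPolyDP(cv2.convexHull(c),6,True).reshape(-1,2)/8-.5+[260,165]).round(1).tolist())
tc=np.array([.5104,-.1231]);u=np.array([.125,.992]);x=np.array([.992,-.125])
for off in(0,-.003,-.006):
    P=[[*(tc+u*(off+a*.022)+x*b*.012),z] for a,b in((-1,1),(1,1),(1,-1))];print(off,proj("scene",P).round(1).tolist())
E
```

```text
55 [268.4 196.2] [292.1 208.6] ((508.68634033203125, -130.19789123535156), (62.084686279296875, 42.20981216430664), 83.1939926147461)
55 [224.6 192.4] [280.4 214.4] ((572.4511108398438, -207.31906127929688), (203.97189331054688, 65.3039779663086), 82.68180847167969)
55 [248.4 188.1] [271.8 201.4] ((498.3295593261719, -201.16241455078125), (65.1274642944336, 46.274471282958984), 84.17037200927734)
55 [230.6 182.2] [253.2 194.2] ((489.6203918457031, -271.4270935058594), (63.16777420043945, 46.71923065185547), 82.34843444824219)
55 [269.1 174.6] [287.9 186.6] ((413.68829345703125, -193.0826416015625), (67.14950561523438, 59.97825241088867), 23.447999954223633)
65 [268.1 195.9] [292.4 208.8] ((509.1019287109375, -130.79867553710938), (64.5700454711914, 44.93929672241211), 83.2621078491211)
65 [224.6 191.9] [282.1 214.4] ((571.8468627929688, -205.9681396484375), (209.8434600830078, 72.35724639892578), 82.9243392944336)
65 [248.2 187.4] [271.9 201.9] ((498.3236083984375, -201.22491455078125), (68.91390228271484, 50.26424026489258), 83.75084686279297)
65 [230.2 181.8] [253.7 194.7] ((489.5148010253906, -270.74615478515625), (66.29080200195312, 50.91306686401367), 81.79739379882812)
65 [268.9 174.6] [295.7 186.7] ((409.5546569824219, -182.23255920410156), (67.2414779663086, 84.73728942871094), 22.79062843322754)
[[286.4, 164.5], [287.6, 176.4], [285.9, 184.1], [281.9, 186.4], [271.0, 182.9], [267.4, 164.5]]
0 [[271.1, 184.5], [284.2, 189.2], [289.5, 184.8]]
-0.003 [[270.2, 184.2], [283.3, 188.8], [288.6, 184.5]]
-0.006 [[269.3, 183.9], [282.4, 188.5], [287.7, 184.2]]
```

Emit:
{"fn": "play_rows", "kwargs": {"targets": [[[1,-0.0005,-0.0015,-0.015,0],[1,-0.0005,-0.0015,-0.03,0],[1,-0.0005,-0.0015,-0.042,0],[1,-0.0005,-0.0015,-0.05,0],[1,-0.0005,-0.0015,-0.054,0]]]}}

```text
time_s: 5.53
tcp_pos: [0.5093, -0.1251, 0.1894]
ee_rot: [[-0.126, -0.992, -0.002], [-0.992, 0.126, 0.0], [0.0, 0.002, -1.0]]
wrist_force: [0.4, -0.1, -3.4]
gripper_width: 0.273
```

Emit:
{"fn": "play_rows", "kwargs": {"targets": [[[1,0,0,-0.001,0],[1,0,0,-0.002,0],[1,0,0,-0.004,0],[1,0,0,-0.006,0],[1,0,0,-0.007,0]]]}}

```text
time_s: 5.95
tcp_pos: [0.5099, -0.1255, 0.1837]
ee_rot: [[-0.127, -0.992, 0.001], [-0.992, 0.127, 0.0], [-0.0, -0.001, -1.0]]
wrist_force: [0.7, -0.1, -3.2]
gripper_width: 0.273
```

Emit:
{"fn": "play_rows", "kwargs": {"targets": [[[1,0,0,-0.001,0],[1,0,0,-0.002,0],[1,0,0,-0.003,0],[1,0,0,-0.004,0],[1,0,0,-0.005,0]]]}}

```text
time_s: 6.37
tcp_pos: [0.5104, -0.1254, 0.1803]
ee_rot: [[-0.126, -0.992, 0.002], [-0.992, 0.126, -0.0], [-0.0, -0.002, -1.0]]
wrist_force: [-3.4, 4.1, 11.2]
gripper_width: 0.271
```

Emit:
{"fn": "play_rows", "kwargs": {"targets": [[[1,-0.0005,0.0005,0,0],[1,-0.001,0.001,0,0],[1,-0.0015,0.0015,0,0],[1,-0.0015,0.002,0,0],[1,-0.0015,0.002,0,0]]]}}

```text
time_s: 6.78
tcp_pos: [0.5089, -0.1236, 0.1783]
ee_rot: [[-0.127, -0.992, 0.002], [-0.992, 0.127, 0.0], [-0.0, -0.002, -1.0]]
wrist_force: [2.9, -0.4, -2.5]
gripper_width: 0.271
```

Emit:
{"fn": "play_rows", "kwargs": {"targets": [[[1,0.0003,0,-0.001,0],[1,0.0005,0,-0.002,0],[1,0.0005,0,-0.0035,0],[1,0.0005,0,-0.005,0],[1,0.0005,0,-0.006,0]]]}}

```text
time_s: 7.2
tcp_pos: [0.509, -0.1236, 0.1723]
ee_rot: [[-0.127, -0.992, 0.0], [-0.992, 0.127, -0.0], [-0.0, -0.0, -1.0]]
wrist_force: [2.1, -1.5, -1.5]
gripper_width: 0.275
```

Emit:
{"fn": "play_rows", "kwargs": {"targets": [[[1,0,0,-0.001,0],[1,0,0,-0.002,0],[1,0,0,-0.0035,0],[1,0,0,-0.005,0],[1,0,0,-0.006,0]]]}}

```text
time_s: 7.62
tcp_pos: [0.509, -0.1236, 0.1665]
ee_rot: [[-0.127, -0.992, 0.001], [-0.992, 0.127, -0.0], [-0.0, -0.001, -1.0]]
wrist_force: [2.4, 0.2, -1.9]
gripper_width: 0.273
```

Emit:
{"fn": "play_rows", "kwargs": {"targets": [[[1,0.0003,0,-0.002,0],[1,0.0003,0,-0.004,0],[1,0.0003,0,-0.006,0],[1,0.0003,0,-0.009,0],[1,0.0003,0,-0.011,0]]]}}

```text
time_s: 8.03
tcp_pos: [0.5091, -0.1236, 0.1554]
ee_rot: [[-0.127, -0.992, 0.0], [-0.992, 0.127, -0.0], [0.0, -0.0, -1.0]]
wrist_force: [2.2, -0.6, -0.2]
gripper_width: 0.27
```

Emit:
{"fn": "play_rows", "kwargs": {"targets": [[[1,0,0,-0.001,0],[1,0,0,-0.002,0],[1,0,0,-0.003,0],[1,0,0,-0.005,0],[1,0,0,-0.006,0]]]}}

```text
time_s: 8.45
tcp_pos: [0.5092, -0.1234, 0.1499]
ee_rot: [[-0.126, -0.992, 0.0], [-0.992, 0.126, 0.0], [-0.0, -0.0, -1.0]]
wrist_force: [0.0, 1.9, 4.6]
gripper_width: 0.276
```

Emit:
{"fn": "play_rows", "kwargs": {"targets": [[[1,0,0,-0.001,0],[1,0,0,-0.002,0],[1,0,0,-0.003,0],[1,0,0,-0.004,0],[1,0,0,-0.005,0]]]}}

```text
time_s: 8.87
tcp_pos: [0.5091, -0.1235, 0.1444]
ee_rot: [[-0.127, -0.992, 0.0], [-0.992, 0.127, 0.0], [-0.0, -0.0, -1.0]]
wrist_force: [0.5, 1.2, 3.9]
gripper_width: 0.276
```

Emit:
{"fn": "play_rows", "kwargs": {"targets": [[[1,0,0,-0.002,0],[1,0,0,-0.004,0],[1,0,0,-0.006,0],[1,0,0,-0.008,0],[1,0,0,-0.01,0]]]}}

```text
time_s: 9.28
tcp_pos: [0.5091, -0.1235, 0.1342]
ee_rot: [[-0.127, -0.992, 0.0], [-0.992, 0.127, 0.0], [-0.0, -0.0, -1.0]]
wrist_force: [1.6, 1.7, 2.6]
gripper_width: 0.274
```

Emit:
{"fn": "play_rows", "kwargs": {"targets": [[[1,0,0,-0.001,0],[1,0,0,-0.002,0],[1,0,0,-0.0035,0],[1,0,0,-0.005,0],[1,0,0,-0.006,0]]]}}

```text
time_s: 9.7
tcp_pos: [0.5091, -0.1236, 0.1284]
ee_rot: [[-0.127, -0.992, 0.0], [-0.992, 0.127, 0.0], [-0.0, -0.0, -1.0]]
wrist_force: [1.6, 2.0, 2.4]
gripper_width: 0.269
```

Emit:
{"fn": "play_rows", "kwargs": {"targets": [[[1,0,0,-0.001,0],[1,0,0,-0.002,0],[1,0,0,-0.003,0],[1,0,0,-0.003,0]]]}}

```text
time_s: 10.03
tcp_pos: [0.5092, -0.1236, 0.1264]
ee_rot: [[-0.126, -0.992, 0.0], [-0.992, 0.126, -0.0], [0.0, -0.0, -1.0]]
wrist_force: [-0.5, 2.6, 6.4]
gripper_width: 0.275
```

Emit:
{"fn": "play_rows", "kwargs": {"targets": [[[1,0,0,-0.0005,0],[1,0,0,-0.001,0],[1,0,0,-0.0015,0],[1,0,0,-0.0015,0]]]}}

```text
time_s: 10.37
tcp_pos: [0.5093, -0.1236, 0.1258]
ee_rot: [[-0.126, -0.992, 0.001], [-0.992, 0.126, -0.001], [0.0, -0.001, -1.0]]
wrist_force: [-2.8, 3.4, 11.2]
gripper_width: 0.272
```

Emit:
{"fn": "play_rows", "kwargs": {"targets": [[[1,0,0,-0.0005,0],[1,0,0,-0.001,0],[1,0,0,-0.0015,0],[1,0,0,-0.002,0],[1,0,0,-0.002,0]]]}}

```text
time_s: 10.78
tcp_pos: [0.5094, -0.1237, 0.1247]
ee_rot: [[-0.126, -0.992, 0.001], [-0.992, 0.126, -0.001], [0.001, -0.001, -1.0]]
wrist_force: [-3.3, 4.0, 16.8]
gripper_width: 0.275
```

Bay c is blocked: resistance starts with the foot about 27 mm up and rises at about 5 N/mm. I'll withdraw and try bay b.

Emit:
{"fn": "play_rows", "kwargs": {"targets": [[[1,0,0,0.004,0],[1,0,0,0.01,0],[1,0,0,0.018,0],[1,0,0,0.027,0],[1,0,0,0.037,0]]]}}

```text
time_s: 11.2
tcp_pos: [0.5088, -0.1235, 0.1574]
ee_rot: [[-0.127, -0.992, -0.002], [-0.992, 0.127, 0.0], [-0.0, 0.002, -1.0]]
wrist_force: [4.4, -0.5, -5.5]
gripper_width: 0.276
```

Emit:
{"fn": "play_rows", "kwargs": {"targets": [[[1,0,0,0.01,0],[1,0,0,0.02,0],[1,0,0,0.03,0],[1,0,0,0.04,0],[1,0,0,0.05,0]]]}}

```text
time_s: 11.62
tcp_pos: [0.5075, -0.1237, 0.2095]
ee_rot: [[-0.127, -0.992, -0.003], [-0.992, 0.127, 0.0], [0.0, 0.003, -1.0]]
wrist_force: [0.2, -0.2, -3.8]
gripper_width: 0.272
```

Emit:
{"fn": "play_rows", "kwargs": {"targets": [[[1,-0.002,-0.014,0.003,0],[1,-0.004,-0.032,0.003,0],[1,-0.0065,-0.052,0,0],[1,-0.0085,-0.068,-0.004,0],[1,-0.009,-0.0715,-0.008,0]]]}}

```text
time_s: 12.03
tcp_pos: [0.4988, -0.1968, 0.2013]
ee_rot: [[-0.129, -0.992, -0.002], [-0.992, 0.129, -0.0], [0.0, 0.002, -1.0]]
wrist_force: [-0.1, -0.4, -4.0]
gripper_width: 0.271
```

Emit:
{"fn": "play_rows", "kwargs": {"targets": [[[1,0,0,-0.004,0],[1,0,0,-0.008,0],[1,0,0,-0.012,0],[1,0,0,-0.014,0],[1,0,0,-0.016,0]]]}}

```text
time_s: 12.45
tcp_pos: [0.5, -0.1945, 0.1847]
ee_rot: [[-0.126, -0.992, -0.001], [-0.992, 0.126, 0.0], [0.0, 0.001, -1.0]]
wrist_force: [-0.1, -0.1, -3.4]
gripper_width: 0.276
```

Emit:
{"fn": "play_rows", "kwargs": {"targets": [[[1,0,0,-0.0015,0],[1,0,0,-0.003,0],[1,0,0,-0.0045,0],[1,0,0,-0.006,0],[1,0,0,-0.007,0]]]}}

```text
time_s: 12.87
tcp_pos: [0.5, -0.195, 0.1779]
ee_rot: [[-0.127, -0.992, -0.0], [-0.992, 0.127, 0.0], [-0.0, 0.0, -1.0]]
wrist_force: [0.3, 0.1, -3.3]
gripper_width: 0.27
```

Emit:
{"fn": "play_rows", "kwargs": {"targets": [[[1,0,0,-0.001,0],[1,0,0,-0.0025,0],[1,0,0,-0.004,0],[1,0,0,-0.005,0],[1,0,0,-0.006,0]]]}}

```text
time_s: 13.28
tcp_pos: [0.5, -0.1951, 0.1719]
ee_rot: [[-0.127, -0.992, -0.0], [-0.992, 0.127, -0.0], [0.0, 0.0, -1.0]]
wrist_force: [-0.2, -0.7, -4.2]
gripper_width: 0.272
```

Clean entry. I'll continue down through the flap and contacts.

Emit:
{"fn": "play_rows", "kwargs": {"targets": [[[1,0,0,-0.002,0],[1,0,0,-0.005,0],[1,0,0,-0.008,0],[1,0,0,-0.012,0],[1,0,0,-0.015,0]]]}}

```text
time_s: 13.7
tcp_pos: [0.5002, -0.1951, 0.1568]
ee_rot: [[-0.127, -0.992, 0.0], [-0.992, 0.127, -0.0], [0.0, -0.0, -1.0]]
wrist_force: [-0.4, 0.4, -1.0]
gripper_width: 0.273
```

Emit:
{"fn": "play_rows", "kwargs": {"targets": [[[1,0,0,-0.002,0],[1,0,0,-0.004,0],[1,0,0,-0.006,0],[1,0,0,-0.008,0],[1,0,0,-0.01,0]]]}}

```text
time_s: 14.12
tcp_pos: [0.5006, -0.1951, 0.1479]
ee_rot: [[-0.126, -0.992, 0.002], [-0.992, 0.126, -0.0], [0.0, -0.002, -1.0]]
wrist_force: [-0.5, 1.9, 4.0]
gripper_width: 0.273
```

Emit:
{"fn": "play_rows", "kwargs": {"targets": [[[1,0,0,-0.002,0],[1,0,0,-0.005,0],[1,0,0,-0.008,0],[1,0,0,-0.011,0],[1,0,0,-0.014,0]]]}}

```text
time_s: 14.53
tcp_pos: [0.5001, -0.195, 0.1326]
ee_rot: [[-0.127, -0.992, 0.0], [-0.992, 0.127, 0.0], [-0.0, -0.0, -1.0]]
wrist_force: [-0.9, 2.0, 1.7]
gripper_width: 0.273
```

Emit:
{"fn": "play_rows", "kwargs": {"targets": [[[1,0,0,-0.001,0],[1,0,0,-0.002,0],[1,0,0,-0.004,0],[1,0,0,-0.006,0],[1,0,0,-0.0065,0]]]}}

```text
time_s: 14.95
tcp_pos: [0.5001, -0.1951, 0.1269]
ee_rot: [[-0.126, -0.992, -0.0], [-0.992, 0.126, -0.0], [0.0, 0.0, -1.0]]
wrist_force: [-1.4, 3.2, 6.9]
gripper_width: 0.271
```

Emit:
{"fn": "play_rows", "kwargs": {"targets": [[[1,0,0,-0.001,0],[1,0,0,-0.002,0],[1,0,0,-0.003,0],[1,0,0,-0.003,0]]]}}

```text
time_s: 15.28
tcp_pos: [0.5002, -0.1951, 0.1255]
ee_rot: [[-0.126, -0.992, 0.0], [-0.992, 0.126, -0.001], [0.001, -0.001, -1.0]]
wrist_force: [-2.6, 4.0, 12.7]
gripper_width: 0.273
```

Bay b shows the same signature at the same height, so it is blocked too. On to bay a.

Emit:
{"fn": "play_rows", "kwargs": {"targets": [[[1,0,0,0.004,0],[1,0,0,0.01,0],[1,0,0,0.018,0],[1,0,0,0.027,0],[1,0,0,0.037,0]]]}}

```text
time_s: 15.7
tcp_pos: [0.4999, -0.1953, 0.1609]
ee_rot: [[-0.127, -0.992, -0.001], [-0.992, 0.127, -0.0], [0.001, 0.001, -1.0]]
wrist_force: [1.0, 0.1, -3.1]
gripper_width: 0.275
```

Emit:
{"fn": "play_rows", "kwargs": {"targets": [[[1,0,0,0.01,0],[1,0,0,0.02,0],[1,0,0,0.03,0],[1,0,0,0.04,0],[1,0,0,0.049,0]]]}}

```text
time_s: 16.12
tcp_pos: [0.4998, -0.1952, 0.211]
ee_rot: [[-0.127, -0.992, 0.0], [-0.992, 0.127, -0.0], [0.0, -0.0, -1.0]]
wrist_force: [0.6, 0.4, -1.7]
gripper_width: 0.272
```

Emit:
{"fn": "play_rows", "kwargs": {"targets": [[[1,-0.002,-0.014,0.003,0],[1,-0.004,-0.032,0.003,0],[1,-0.0065,-0.052,0,0],[1,-0.0085,-0.068,-0.004,0],[1,-0.009,-0.0715,-0.008,0]]]}}

```text
time_s: 16.53
tcp_pos: [0.4906, -0.2684, 0.2019]
ee_rot: [[-0.129, -0.992, -0.0], [-0.992, 0.129, -0.001], [0.001, 0.0, -1.0]]
wrist_force: [-0.2, -0.1, -3.1]
gripper_width: 0.276
```

Emit:
{"fn": "play_rows", "kwargs": {"targets": [[[1,0,0,-0.004,0],[1,0,0,-0.008,0],[1,0,0,-0.012,0],[1,0,0,-0.014,0],[1,0,0,-0.016,0]]]}}

```text
time_s: 16.95
tcp_pos: [0.4911, -0.2659, 0.1853]
ee_rot: [[-0.126, -0.992, -0.0], [-0.992, 0.126, 0.0], [-0.0, 0.0, -1.0]]
wrist_force: [-0.7, -0.3, -3.5]
gripper_width: 0.274
```

Emit:
{"fn": "play_rows", "kwargs": {"targets": [[[1,0,0,-0.0015,0],[1,0,0,-0.003,0],[1,0,0,-0.0045,0],[1,0,0,-0.006,0],[1,0,0,-0.007,0]]]}}

```text
time_s: 17.37
tcp_pos: [0.4911, -0.2665, 0.1784]
ee_rot: [[-0.127, -0.992, -0.0], [-0.992, 0.127, 0.0], [-0.0, 0.0, -1.0]]
wrist_force: [0.9, -0.3, -3.3]
gripper_width: 0.271
```

Emit:
{"fn": "play_rows", "kwargs": {"targets": [[[1,0,0,-0.001,0],[1,0,0,-0.0025,0],[1,0,0,-0.004,0],[1,0,0,-0.005,0],[1,0,0,-0.006,0]]]}}

```text
time_s: 17.78
tcp_pos: [0.491, -0.2666, 0.1724]
ee_rot: [[-0.127, -0.992, -0.0], [-0.992, 0.127, 0.0], [-0.0, 0.0, -1.0]]
wrist_force: [1.3, -0.1, -3.6]
gripper_width: 0.272
```

Emit:
{"fn": "play_rows", "kwargs": {"targets": [[[1,0,0,-0.002,0],[1,0,0,-0.005,0],[1,0,0,-0.008,0],[1,0,0,-0.012,0],[1,0,0,-0.015,0]]]}}

```text
time_s: 18.2
tcp_pos: [0.4912, -0.2666, 0.1573]
ee_rot: [[-0.127, -0.992, 0.0], [-0.992, 0.127, -0.0], [0.0, -0.0, -1.0]]
wrist_force: [0.3, 0.0, -1.4]
gripper_width: 0.277
```

Emit:
{"fn": "play_rows", "kwargs": {"targets": [[[1,0,0,-0.002,0],[1,0,0,-0.004,0],[1,0,0,-0.006,0],[1,0,0,-0.008,0],[1,0,0,-0.01,0]]]}}

```text
time_s: 18.62
tcp_pos: [0.4915, -0.2666, 0.1484]
ee_rot: [[-0.126, -0.992, 0.001], [-0.992, 0.126, -0.001], [0.0, -0.001, -1.0]]
wrist_force: [-0.4, 2.2, 4.3]
gripper_width: 0.274
```

Emit:
{"fn": "play_rows", "kwargs": {"targets": [[[1,0,0,-0.002,0],[1,0,0,-0.005,0],[1,0,0,-0.008,0],[1,0,0,-0.011,0],[1,0,0,-0.014,0]]]}}

```text
time_s: 19.03
tcp_pos: [0.4911, -0.2665, 0.1331]
ee_rot: [[-0.127, -0.992, -0.0], [-0.992, 0.127, 0.0], [-0.0, 0.0, -1.0]]
wrist_force: [-1.5, 0.5, 1.9]
gripper_width: 0.272
```

Emit:
{"fn": "play_rows", "kwargs": {"targets": [[[1,0,0,-0.001,0],[1,0,0,-0.003,0],[1,0,0,-0.005,0],[1,0,0,-0.007,0],[1,0,0,-0.0085,0]]]}}

```text
time_s: 19.45
tcp_pos: [0.4909, -0.2665, 0.1247]
ee_rot: [[-0.127, -0.992, -0.0], [-0.992, 0.127, 0.0], [-0.0, 0.0, -1.0]]
wrist_force: [-0.3, 2.2, 0.7]
gripper_width: 0.272
```

Bay a is past the block height with no rise, so it is clear. I'll go on to the floor.

Emit:
{"fn": "play_rows", "kwargs": {"targets": [[[1,0,0,-0.002,0],[1,0,0,-0.004,0],[1,0,0,-0.006,0],[1,0,0,-0.008,0],[1,0,0,-0.01,0]]]}}

```text
time_s: 19.87
tcp_pos: [0.491, -0.2665, 0.1148]
ee_rot: [[-0.127, -0.992, -0.0], [-0.992, 0.127, 0.0], [-0.0, 0.0, -1.0]]
wrist_force: [0.3, 2.0, 0.7]
gripper_width: 0.273
```

Emit:
{"fn": "play_rows", "kwargs": {"targets": [[[1,0,0,-0.001,0],[1,0,0,-0.002,0],[1,0,0,-0.003,0],[1,0,0,-0.004,0],[1,0,0,-0.004,0]]]}}

```text
time_s: 20.28
tcp_pos: [0.4911, -0.2665, 0.1114]
ee_rot: [[-0.126, -0.992, -0.0], [-0.992, 0.126, -0.0], [0.0, 0.0, -1.0]]
wrist_force: [-0.7, 4.1, 4.1]
gripper_width: 0.272
```

Emit:
{"fn": "play_rows", "kwargs": {"targets": [[[1,0,0,-0.001,0],[1,0,0,-0.002,0],[1,0,0,-0.003,0],[1,0,0,-0.003,0]]]}}

```text
time_s: 20.62
tcp_pos: [0.4911, -0.2666, 0.1098]
ee_rot: [[-0.126, -0.992, 0.0], [-0.992, 0.126, -0.001], [0.001, -0.0, -1.0]]
wrist_force: [-3.3, 4.3, 10.8]
gripper_width: 0.271
```

Emit:
{"fn": "play_rows", "kwargs": {"targets": [[[1,0,0,-0.001,0],[1,0,0,-0.002,0],[1,0,0,-0.003,0],[1,0,0,-0.004,0],[1,0,0,-0.004,0]]]}}

```text
time_s: 21.03
tcp_pos: [0.4914, -0.2669, 0.1084]
ee_rot: [[-0.125, -0.992, 0.001], [-0.992, 0.125, -0.002], [0.002, -0.001, -1.0]]
wrist_force: [-7.0, 6.9, 23.9]
gripper_width: 0.275
```

Emit:
{"fn": "play_rows", "kwargs": {"targets": [[[1,0,0,0,0],[1,0,0,0,0],[1,0,0,0,0],[1,0,0,0,0],[1,0,0,0,0]]]}}

```text
time_s: 21.45
tcp_pos: [0.4913, -0.2669, 0.1084]
ee_rot: [[-0.125, -0.992, 0.001], [-0.992, 0.125, -0.002], [0.002, -0.001, -1.0]]
wrist_force: [-6.1, 7.8, 24.4]
gripper_width: 0.273
```

Emit:
{"fn": "play_rows", "kwargs": {"targets": [[[1,0,0,0.001,0],[1,0,0,0.002,0],[1,0,0,0.003,0],[1,0,0,0.004,0],[1,0,0,0.004,0]]]}}

```text
time_s: 21.87
tcp_pos: [0.4912, -0.2667, 0.1096]
ee_rot: [[-0.126, -0.992, 0.001], [-0.992, 0.126, -0.001], [0.001, -0.001, -1.0]]
wrist_force: [-3.5, 4.2, 9.1]
gripper_width: 0.274
```

Pressed at 24 N and backed off to 9 N. Now I'll open.

Emit:
{"fn": "play_rows", "kwargs": {"targets": [[[0.9,0,0,0.001,0],[0.7,0,0,0.001,0],[0.6,0,0,0.001,0],[0.4,0,0,0.001,0],[0.2,0,0,0.001,0]]]}}

```text
time_s: 22.28
tcp_pos: [0.4911, -0.2668, 0.1087]
ee_rot: [[-0.127, -0.992, -0.0], [-0.992, 0.127, -0.0], [0.0, 0.0, -1.0]]
wrist_force: [-0.5, -0.2, -0.2]
gripper_width: 0.449
```

Emit:
{"fn": "play_rows", "kwargs": {"targets": [[[0.1,0,0,0,0],[0.1,0,0,0,0],[0.1,0,0,0,0],[0.1,0,0,0,0],[0.1,0,0,0,0]]]}}

```text
time_s: 22.7
tcp_pos: [0.4911, -0.2666, 0.109]
ee_rot: [[-0.127, -0.992, -0.0], [-0.992, 0.127, -0.0], [0.0, -0.0, -1.0]]
wrist_force: [-0.2, -0.6, -0.8]
gripper_width: 0.822
```

Emit:
{"fn": "play_rows", "kwargs": {"targets": [[[0.1,0,0,0.003,0],[0.1,0,0,0.01,0],[0.1,0,0,0.02,0],[0.1,0,0,0.035,0],[0.1,0,0,0.05,0]]]}}

```text
time_s: 23.12
tcp_pos: [0.4911, -0.2666, 0.1604]
ee_rot: [[-0.126, -0.992, 0.0], [-0.992, 0.126, -0.0], [0.0, -0.0, -1.0]]
wrist_force: [-1.3, -0.1, -0.0]
gripper_width: 0.901
```

Emit:
{"fn": "play_rows", "kwargs": {"targets": [[[0.1,0,0,0.02,0],[0.1,0,0,0.04,0],[0.1,0,0,0.06,0],[0.1,0,0.02,0.08,0],[0.1,0,0.05,0.08,0]]]}}

```text
time_s: 23.53
tcp_pos: [0.4934, -0.2183, 0.2447]
ee_rot: [[-0.129, -0.992, 0.01], [-0.992, 0.129, -0.004], [0.002, -0.01, -1.0]]
wrist_force: [0.7, 0.6, 0.4]
gripper_width: 0.9
```

Emit:
{"fn": "play_rows", "kwargs": {"targets": [[[0.1,0,0.04,0,0],[0.1,0,0.08,0,0],[0.1,-0.01,0.12,0,0],[0.1,-0.02,0.15,0,0],[0.1,-0.03,0.18,0,0]]]}}

```text
time_s: 23.95
tcp_pos: [0.4606, -0.0349, 0.2403]
ee_rot: [[-0.126, -0.992, 0.002], [-0.992, 0.126, 0.0], [-0.001, -0.002, -1.0]]
wrist_force: [-0.4, 0.0, -0.2]
gripper_width: 0.898
```

```bash
python3 - <<'E'
from h import *
t=capture("top");s=capture("scene");cv2.imwrite("pics/s2.png",s)
a=cv2.resize(t[160:250,330:440],(440,360),interpolation=0);b=cv2.resize(s[130:250,220:340],(360,360),interpolation=0)
c=cv2.resize(s,(384,240));d=cv2.resize(t,(384,240));w=np.zeros((240,32,3),np.uint8)
cv2.imwrite("pics/crop4.png",np.vstack([np.hstack([a,b]),np.hstack([c,d,w])]))
o=np.array([.4905,-.2694])
u=np.array([.127,.992]);x=np.array([.992,-.127])
for h in(.128,.132,.148): print(h,proj("scene",[[*(o+u*i*.022+x*j*.012),h] for i,j in((-1,1),(1,1),(1,-1),(-1,-1))]).round(1).tolist())
E
```

```text
0.128 [[231.6, 174.8], [243.1, 178.9], [248.6, 175.0], [237.2, 171.0]]
0.132 [[231.4, 173.6], [242.9, 177.7], [248.4, 173.8], [237.0, 169.8]]
0.148 [[230.5, 168.9], [242.1, 172.9], [247.7, 169.1], [236.2, 165.1]]
```

View pics/crop4.png

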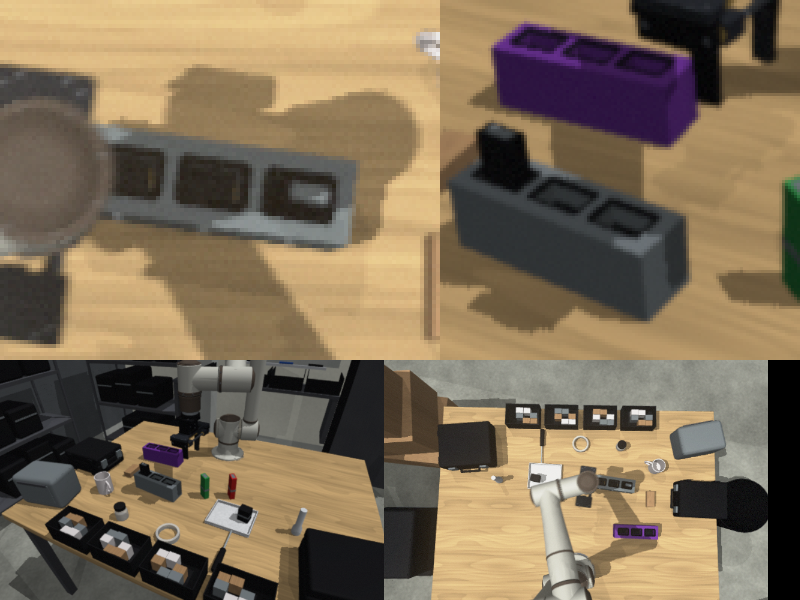

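The pack stands upright in bay a with its label centred there. Its top corners, at scene (232,175) and (236,171), match the predicted positions for a top height of 128–132 mm, not the 148 mm a block would give. The stub and other items are where they were, and the gripper is clear.

```bash
python3 -c "
from station import *
print(finish_job())"
```

```text
the job is handed in; nothing more can be done
None
```

The battery pack is seated upright and fully home in bay a, the one clear bay, and the job is handed in at about 24 s of the 72 s allowed.

- **Finding the clear bay:** I felt bay c first, then bay b. Both stopped the pack at transit-block height; the wrist read 17 N at most. In bay a the pack went on down to the sprung floor with no rise in force.
- **Seating:** I pressed the pack down on the sprung floor with the wrist reading about 24 N and held it there. I then eased off to about 9 N before opening the gripper and moving it clear.
- **Last checks:** The final pictures show the pack centred in bay a, with its top at about 128–132 mm, which matches fully home (a block would leave it near 148 mm). Nothing else appears to have moved.
- **Disagreement:** The two cameras placed the dock about 3 mm apart. As a result the first entry into bay c caught the bevelled lip lightly (wrist about 11 N, roughly 15 N from the lip), and I corrected it by feel.

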